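# Show the waisted test specimen to the inspection camera

## Task

Take the waisted (dog-bone) test specimen out of the rack, gripping it by its upper end so that the narrow part stays in view, and hold it in the air in front of the inspection camera: the middle of its narrow part on the lens axis 130 mm in front of the lens, its broad face square to the lens and its long axis upright as the camera sees it (so leaning to match a camera that looks down), to within about a centimetre and a few degrees. Finish holding it there, still, while the program ends. Do not touch the camera or its stand, and leave the two plain strips, the timer and the dish where they are.

Things in the scene. Friction and masses are not known exactly. Their poses are not given: they have to be found in the camera images.
- specimen: Bare metal dog-bone specimen, 140 mm long (z), 26 mm wide (y), 6 mm thick (x), 70 g nominal; each end is a plain 26 mm wide head 42 mm long, the part between narrows by 45-degree shoulders (7 mm long) to 12 mm wide. Symmetric end for end and side for side. Stands upright in one of the rack's three slots, any of them, with 30 mm of it in the slot. Origin: centre of its lower end face; z along its length, up; x normal to the broad faces.
- specimen_mid (a point): Centre of the specimen, the middle of its narrow part, 70 mm above its origin; same axes as the specimen.
- strip_a: Plain straight metal strip, 140 x 26 x 6 mm, standing upright in another slot; origin and axes as the specimen's. Leave it.
- strip_b: Second plain strip, the same as strip_a. Leave it.
- rack: Fixed white plastic block, 60 (x) by 250 (y) mm and 36 mm high, with three slots 30 mm deep in a row along y, 85 mm apart, the middle one at its centre; slots 28 x 8 mm, long side along y. Origin: centre of its underside. Its turn about z varies.
- camera_stand: Fixed stand of the inspection camera: foot 110 x 100 mm, thin column, fork holding the grey camera head with its pivot 270 mm above the foot's underside. Origin: centre of the foot's underside, z up; the camera looks to the stand's -x side, towards the robot. Place and turn vary.
- camera_tilt (a joint): Angle (rad) by which the camera looks down from level; between about 0.2 and 0.55 at the start; a stiff friction hinge. Do not move it.
- lens (a point): Centre of the lens glass, 61 mm in front of the camera head's pivot. Axes of the camera head: -x is the viewing direction, y is level across the picture, z is up in the picture (it leans with the head).
- focus (a point): The point on the lens axis 130 mm in front of the lens where specimen_mid belongs; same axes as the lens. The specimen's x is to lie along this x (either way round) and its z along this z.
- timer: Small white bench timer, 60 x 66 x 18 mm, flat on the worktop in front of the camera. Leave it. Origin: centre of its underside.
- petri_dish: Round dish, 60 mm across and 13 mm high, on the worktop in front of the camera. Leave it. Origin: centre of its underside.
There are look-alikes about, which are no part of the job. Leave any pink look-alike of the specimen alone.

How it is judged:
By the outcome, as a careful person would: the job done as asked, in the order asked, and still so for the second after the job is handed in, while the arm keeps its last pose, push and grip.
It also fails if it takes over 48 s, if anything falls off the work surface, if the arm or the gripper's body presses on something with over 40 N, if the wrist force passes 120 N, or if a joint passes its speed limit or range.

## Robot

A 7-joint arm with a two-finger parallel gripper is mounted at the origin on a cart in front of the work surface, level with it; the furniture and walls round the work are solid. World frame = base frame: x ahead of the robot, y to its left, z up, the work surface at z = 0. Lengths are in m, angles in rad, forces in N, time in s.
With the tool pointing down it reaches from about 0.425 to 0.8 m from the base axis. Payload 8.3 kg.
Tool frame: the origin (TCP) lies midway between the tips of the shut fingers; the grasp point (between the pads) lies bot.pinch_z behind it (bot.pinch_z is the distance from the TCP to the grasp point, in m); z points along the fingers, y is the direction in which the jaws open and shut (so a half turn about z gives the same grasp; the last joint's range is limited). The gripper opens to 85 mm and grips with 20 to 120 N. Pads are 22 mm wide; open, the fingers measure 114 mm over their backs; the gripper's body (76 mm by 85 mm) begins 54 mm behind the grasp point. The pads swing forward as they close: fully open they stand 13 mm farther back than shut.
Start: joints at [-1.403, 0.383, 0.016, 1.37, -0.006, 1.388, -0.046], TCP at [0.143, 0.608, 0.231] pointing down, gripper open.
Joint ranges: [-2.95, 2.95], [-0.25, 2.06], [-1.52, 1.56], [0.18, 2.33], [-1.44, 4.58], [0.02, 2.06], [-3.01, 3.01]. Speed limits (rad/s): [2.39, 2.39, 3.01, 3.01, 3.14, 3.14, 3.14].

## Interface

Orientations are given as a 3x3 rotation matrix whose columns are the frame's x, y, z axes.
In Python, from workcell import status, vision, workorder, bot gives the robot as it stands.
- The arm moves only by the tool step_arm, never from a script. Its argument "series" is a list of rows, each a list of 2 entries, a list of its own where there are three numbers: the shift along the world's x, y, z in mm, then the turn, a rotation vector about the world's x, y, z in degrees. A call has 1 to 10 rows; each row shifts and turns the pose as measured when the row begins; what a row does not reach is not made up. A row lasts 1/10 s, in which the tool goes at most 50 mm and 8.59 degrees, less where a joint would pass 70% of its speed; a pose out of reach is approached as far as the arm can. A call is refused whole if a number of a shift passes 50 or a number of a turn 8.59, either way. A call with a gripper value outside its range is refused whole. "fingers" is the closure, from -1 (fully open) to 1 (shut), set as the call begins (left out, the last holds). The fingers move at their own pace and stop on an object; "grip_force" is the grip in N (left out, the last holds). Time passes only in rows, so rows that do not move let the fingers close. It gives the time, the measured TCP pose, the force and the opening at its end, in the units of the state.
- status.get_obs(): the state, without advancing time (a new reading comes with each control period).
- vision.snapshot(name): name is "side" or "top"; returns the picture (480x640x3 uint8, red, green, blue); there is no depth.
- vision.camera_params(name): a dict with "K" (3x3 intrinsics, pixels), "k1" (the pictures are not rectified: a ray, as slopes to the right and down, at radius r is drawn at 1 + k1 r^2 times it, then the intrinsics apply), "pose" (4x4, takes a point from camera to world coordinates). Camera axes: x right, y up, looking along -z (the intrinsics and any distortion apply to the point x, -y, -z); pixel columns grow to the right and rows downward; lengths in m; the calibration is good to about 2 mm. A picture is of the moment at which its call begins. camera_params takes no time and is no camera call.
- workorder.job_done(): hands the job in, once; it reports no verdict.
The state is a dict: "time_s": time; "joints": joint angles; "joint_vel": joint speeds; "joint_torque": joint torques, N m; "eef_pos": TCP position; "tcp_rot": TCP orientation; "ft_force": force on the tool from outside, world axes, zero at the start; "moment": the same for the moment, N m; "finger_gap": opening from 0.0 (shut) to 1.0 (fully open).
Only numpy, scipy, OpenCV 4.12 (cv2) and the standard library are available. Lean on these libraries where they do the work, as an engineer would, in place of code of your own. Each camera call takes 0.05 s, during which the arm holds its last target.

## Working session

There is one attempt and no reset: what is moved stays moved. The work goes in short steps, Python scripts to look and compute and a tool call to move; the robot and the scene stay as the last step left them, time stands still between calls to the robot, and variables do not carry over. Pictures are saved under pics/ and viewed, and the job is handed in when it is done.

Besides the shell and the picture viewer there is one more tool, called after "Request:" as a command line: name --argument value ..., lists and objects as JSON in quotes. step_arm: Moves the arm, as the interface text tells. Its arguments: {"type":"object","properties":{"series":{"type":"array","items":{"type":"array"}},"fingers":{"type":"number"},"grip_force":{"type":"number"}},"required":["series"]}

```bash
ls; mkdir -p pics; python3 - <<'E'
from workcell import status, vision, workorder, bot
import cv2,numpy as np
np.set_printoptions(precision=4,suppress=True)
o=status.get_obs()
for k,v in o.items(): print(k,np.array(v))
print(bot.pinch_z)
for n in("side","top"):
    im=vision.snapshot(n); cv2.imwrite(f"pics/{n}0.png",im[:,:,::-1]); print(n,vision.camera_params(n))
E
```

```text
pics
time_s 0.0
joints [-1.4029  0.3842  0.0164  1.3712 -0.0063  1.3882 -0.0465]
joint_vel [-0.0002  0.0009  0.0002 -0.0003 -0.0007 -0.0005 -0.0008]
joint_torque [  0.0007 -62.7589   0.8447 -37.1829   0.0166   0.0142   0.    ]
eef_pos [0.1428 0.6079 0.2303]
tcp_rot [[-0.9735  0.2287 -0.0004]
 [ 0.2287  0.9735 -0.0019]
 [-0.     -0.002  -1.    ]]
ft_force [ 0.4092 -0.1353  0.0188]
moment [-0.0224 -0.0275  0.0242]
finger_gap 0.9988338869705112
0.0187
side {'K': array([[492.302 ,   0.    , 327.392 ],
       [  0.    , 492.302 , 244.1367],
       [  0.    ,   0.    ,   1.    ]]), 'k1': -0.121752554151822, 'pose': array([[ 0.9201,  0.1865, -0.3444,  0.2573],
       [-0.3916,  0.4537, -0.8005, -0.8248],
       [ 0.007 ,  0.8714,  0.4905,  0.6607],
       [ 0.    ,  0.    ,  0.    ,  1.    ]])}
top {'K': array([[440.5227,   0.    , 321.8353],
       [  0.    , 440.5227, 244.8856],
       [  0.    ,   0.    ,   1.    ]]), 'k1': -0.007771976431369113, 'pose': array([[-0.0081,  0.985 , -0.1722,  0.4282],
       [-1.    , -0.0071,  0.0059, -0.0329],
       [ 0.0046,  0.1722,  0.9851,  1.1895],
       [ 0.    ,  0.    ,  0.    ,  1.    ]])}
```

View pics/side0.png

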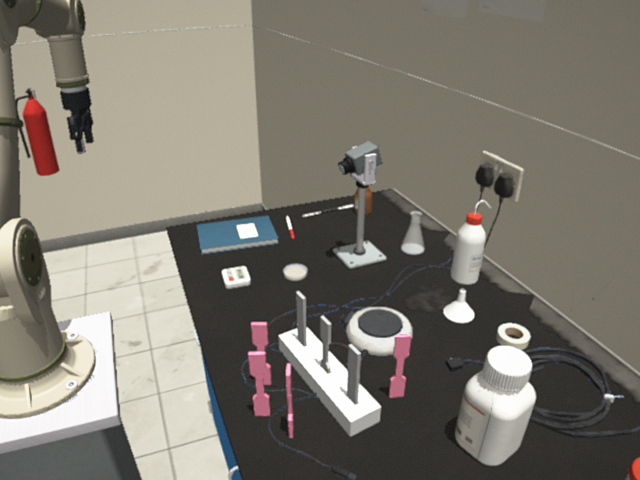

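View pics/top0.png

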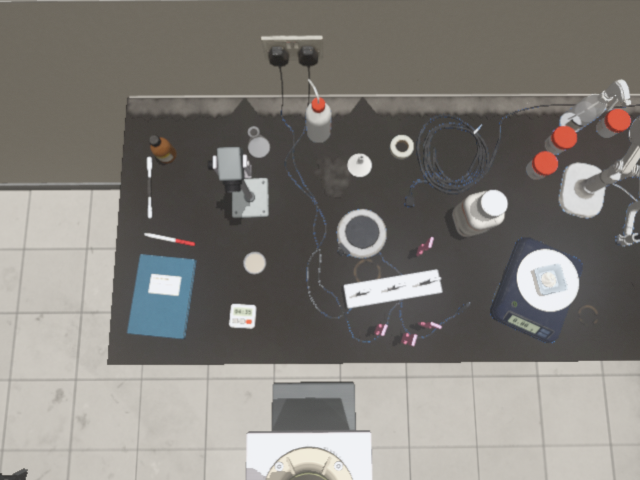

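```bash
python3 - <<'E'
import cv2,numpy as np
s=cv2.imread("pics/side0.png");t=cv2.imread("pics/top0.png")
a=cv2.resize(s[280:440,270:390],None,fx=5,fy=5,interpolation=cv2.INTER_CUBIC)[:600*2]
cv2.imwrite("pics/a.png",cv2.resize(s[285:435,270:390],(480,600),interpolation=cv2.INTER_CUBIC))
cv2.imwrite("pics/b.png",cv2.resize(s[135:275,320:400],(343,600),interpolation=cv2.INTER_CUBIC))
cv2.imwrite("pics/c.png",cv2.resize(t[140:220,205:285],(600,600),interpolation=cv2.INTER_CUBIC))
cv2.imwrite("pics/d.png",cv2.resize(t[265:310,340:445],(800,343),interpolation=cv2.INTER_CUBIC))
E
```

```text
(no output)
```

View pics/a.png

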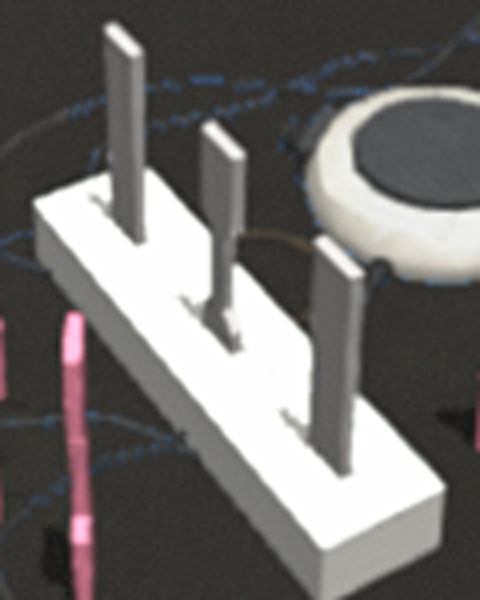

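View pics/b.png

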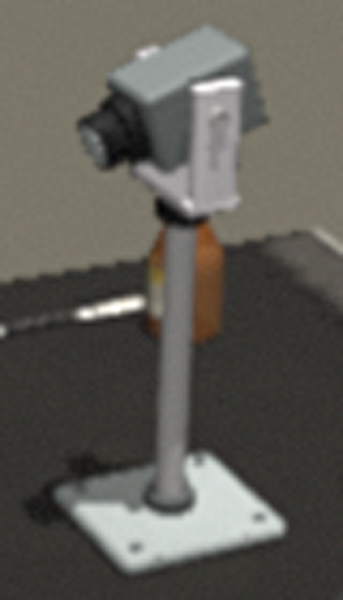

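View pics/c.png

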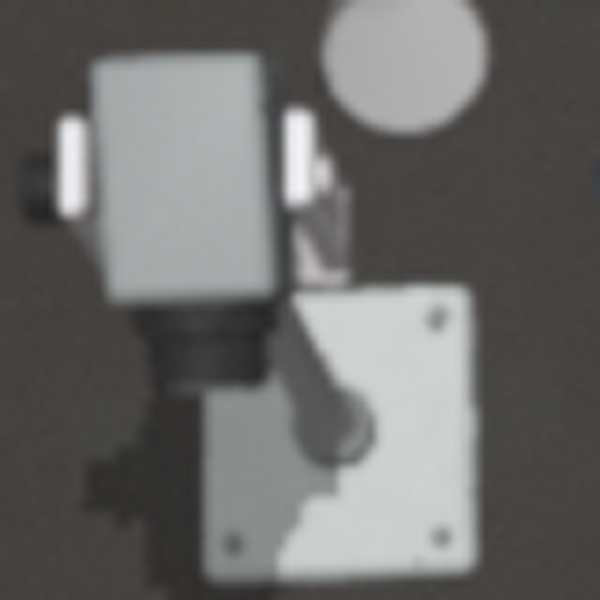

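View pics/d.png

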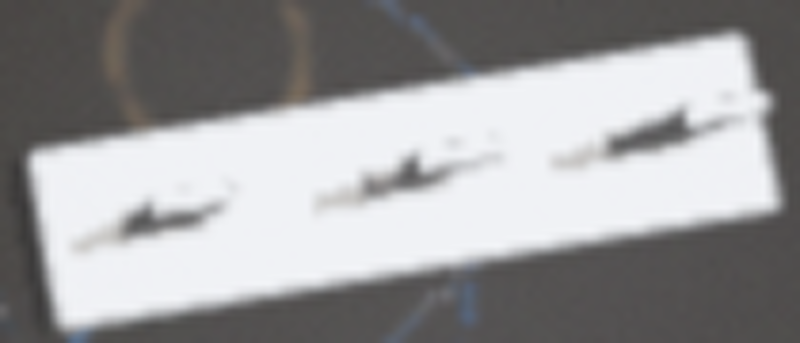

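```bash
cat >h.py <<'E'
import cv2,numpy as np
np.set_printoptions(precision=4,suppress=True)
from workcell import status, vision, workorder, bot
P={n:vision.camera_params(n) for n in("side","top")}
def ray(n,px):
    p=P[n]; u=cv2.undistortPoints(np.array(px,float).reshape(-1,1,2),p["K"],np.array([p["k1"],0,0,0.])).reshape(-1,2)
    d=np.c_[u[:,0],-u[:,1],-np.ones(len(u))]@p["pose"][:3,:3].T
    return p["pose"][:3,3],d/np.linalg.norm(d,axis=1)[:,None]
def onz(n,px,z):
    o,d=ray(n,px); return o+d*((z-o[2])/d[:,2])[:,None]
def tri(a,b):
    o1,d1=ray("side",[a]);o2,d2=ray("top",[b]);d1=d1[0];d2=d2[0]
    t=np.linalg.lstsq(np.c_[d1,-d2],o2-o1,rcond=None)[0]
    p,q=o1+t[0]*d1,o2+t[1]*d2
    return (p+q)/2,np.linalg.norm(p-q)
def proj(n,X):
    p=P[n];M=p["pose"];c=(np.atleast_2d(X)-M[:3,3])@M[:3,:3]
    c=c*[1,-1,-1]; return cv2.projectPoints(c,np.zeros(3),np.zeros(3),p["K"],np.array([p["k1"],0,0,0.]))[0].reshape(-1,2)
E
python3 - <<'E'
from h import *
t=cv2.imread("pics/top0.png")
m=cv2.inRange(t[260:312,335:450],(150,150,150),(255,255,255))
cs,_=cv2.findContours(m,0,2);c=max(cs,key=cv2.contourArea)
r=cv2.minAreaRect(c);b=cv2.boxPoints(r)+[335,260];print(r,b)
W=onz("top",b,.036);print(W,W.mean(0),np.linalg.norm(np.diff(W,axis=0),axis=1))
# foot crop c: scale 7.5, offset 205,140
f=(np.array([[203,575],[475,570],[470,290]])+.0)/7.5+[205,140]-.43
F=onz("top",f,.008);print(F,(F[0]+F[2])/2,np.linalg.norm(np.diff(F,axis=0),axis=1))
# foot corners side crop b: scale 4.286, offset 320,135
g=(np.array([[128,568],[285,520],[207,455],[55,492]]))/4.286+[320,135]-.4
G=onz("side",g,.008);print(G,G.mean(0),np.linalg.norm(np.diff(G,axis=0),axis=1))
E
```

```text
((57.783790588378906, 28.20270347595215), (24.00225257873535, 96.83100128173828), 80.53767395019531) [[343.0541 284.3243]
 [438.5676 268.4054]
 [442.5135 292.0811]
 [347.     308.    ]]
[[ 0.5246 -0.0945  0.036 ]
 [ 0.5646 -0.3473  0.036 ]
 [ 0.5022 -0.3543  0.036 ]
 [ 0.4631 -0.1038  0.036 ]] [ 0.5136 -0.225   0.036 ] [0.2559 0.0627 0.2536]
[[0.7165 0.2076 0.008 ]
 [0.7177 0.1079 0.008 ]
 [0.825  0.1111 0.008 ]] [0.7707 0.1594 0.008 ] [0.0998 0.1073]
[[0.7208 0.1118 0.008 ]
 [0.8324 0.1249 0.008 ]
 [0.8258 0.2157 0.008 ]
 [0.7169 0.2093 0.008 ]] [0.774  0.1654 0.008 ] [0.1124 0.091  0.1091]
```

```bash
python3 - <<'E'
from h import *
print("spec top",onz("side",[[325.6,320.1]],.146))
s=np.array([[110,73],[150,103],[248,48],[208,27],[95,142]])/4.286+[320,135]-.4
t=np.array([[110,302],[275,298],[260,55],[92,62]])/7.5+[205,140]-.43
C=[]
for a,b in zip(s,t):
    p,e=tri(a,b);C.append(p);print(p,e)
C=np.array(C)
ax=(C[0]+C[1]-C[2]-C[3])/2;print(ax,np.linalg.norm(ax),"tilt",np.arctan2(-ax[2],-ax[0]),"yaw",np.arctan2(-ax[1],-ax[0]))
l=C[1]-C[0];print(l,np.linalg.norm(l))
# lens from side ray intersect with vertical plane of the camera axis
for yc,yw in((.162,0.0),(.160,.02),(.163,.04)):
    piv=np.array([.772,yc,.27]);o,d=ray("side",[s[4]]);n=np.array([-np.sin(yw),np.cos(yw),0]);d=d[0]
    L=o+d*(n@(piv-o))/(n@d);v=L-piv;print(L,np.linalg.norm(v),np.arctan2(-v[2],np.hypot(v[0],v[1])))
E
```

```text
spec top [[ 0.5142 -0.2225  0.146 ]]
[0.7309 0.1793 0.2854] 0.0040229491460990145
[0.7326 0.1326 0.2832] 0.004227195359634876
[0.7942 0.1351 0.3062] 0.0005773331632411534
[0.7941 0.1829 0.3036] 0.0006649230011738567
[-0.0624 -0.0031 -0.0206] 0.06574071135370793 tilt 0.31901199210025444 yaw 0.048935461651353006
[ 0.0017 -0.0466 -0.0022] 0.046728618230413875
[0.7169 0.162  0.2537] 0.05749627901901658 0.28773033456333535
[0.7154 0.1589 0.255 ] 0.058562726134959255 0.25944988082314213
[0.7163 0.1608 0.2542] 0.05794797514007543 0.2763162413455874
```

```bash
cat >>h.py <<'E'
def edge(img,a,b,w=2.5,trim=.12):
    """subpixel edge line near a-b: returns two refined end points and rms"""
    g=cv2.cvtColor(img,cv2.COLOR_BGR2GRAY).astype(np.float32)
    a=np.array(a,float);b=np.array(b,float);L=np.linalg.norm(b-a);t=(b-a)/L;n=np.array([-t[1],t[0]])
    s=np.arange(-w-1,w+1.01,.25);pts=[]
    for u in np.linspace(trim,1-trim,int(L*2)):
        q=a+u*(b-a)+s[:,None]*n
        v=cv2.remap(g,q[:,0].astype(np.float32).reshape(1,-1),q[:,1].astype(np.float32).reshape(1,-1),1)[0]
        d=np.abs(v[4:]-v[:-4]);sc=s[2:-2];k=np.argmax(d);mm=np.abs(sc-sc[k])<=1
        pts.append(a+u*(b-a)+n*(d[mm]@sc[mm]/d[mm].sum()))
    pts=np.array(pts,np.float32)
    vx,vy,x,y=cv2.fitLine(pts,cv2.DIST_HUBER,0,.01,.01).ravel();v=np.array([vx,vy]);v*=np.sign(v@t);c=np.array([x,y])
    r=np.abs((pts-c)@np.array([-v[1],v[0]]))
    return c+v*((a-c)@v),c+v*((b-c)@v),np.median(r)
E
python3 - <<'E'
from h import *
from scipy.optimize import least_squares
S=cv2.imread("pics/side0.png");T=cv2.imread("pics/top0.png")
cs=lambda x:np.array(x)/4.286+[320,135]-.4
ct=lambda x:np.array(x)/7.5+[205,140]-.43
def go(n,img,f,E):
    R={}
    for k,(a,b) in E.items():
        p,q,r=edge(img,f(a),f(b));_,d=ray(n,[p,q]);nn=np.cross(d[0],d[1]);nn/=np.linalg.norm(nn)
        R[k]=(p,q,nn);print(n,k,p,q,"rms",round(float(r),2))
    return R
T_=go("top",T,ct,dict(footright=([475,570],[470,290]),footbot=([203,575],[475,570]),foottop=([350,290],[470,290]),headL=([110,302],[92,62]),headR=([275,298],[260,55]),headF=([110,302],[275,298]),headB=([92,62],[260,55])))
S_=go("side",S,cs,dict(footnear=([128,568],[285,520]),footleft=([128,568],[55,492]),footR=([285,520],[207,455]),headN=([150,103],[248,48]),headFar=([110,73],[208,27]),headFr=([110,73],[150,103])))
for n,R,k,ax in(("top",T_,"footright",0),("top",T_,"footbot",1),("top",T_,"foottop",1),("side",S_,"footnear",0),("side",S_,"footleft",1),("side",S_,"footR",1)):
    W=onz(n,R[k][:2],.008);v=W[1]-W[0];print(n,k,W.ravel(),"yaw",np.arctan(v[1]/v[0]) if ax==0 else np.arctan(-v[0]/v[1]))
ex=lambda th,ps:np.array([np.cos(th)*np.cos(ps),np.cos(th)*np.sin(ps),np.sin(th)])
ey=lambda ps:np.array([-np.sin(ps),np.cos(ps),0])
def f(v):
    return [T_[k][2]@ex(*v) for k in("headL","headR")]+[T_[k][2]@ey(v[1]) for k in("headF","headB")]+[S_[k][2]@ex(*v) for k in("headN","headFar")]+[S_["headFr"][2]@ey(v[1])]
r=least_squares(f,[.3,.03]);print(r.x,r.fun)
E
```

```text
top footright [267.9593 215.569 ] [267.2964 178.2356] rms 0.09
top footbot [231.6484 216.8122] [267.9136 216.0716] rms 0.05
top foottop [251.2293 177.7007] [267.2262 177.4803] rms 0.02
top headL [218.7761 179.8992] [214.4647 148.1589] rms 0.52
top headR [243.7423 179.1196] [241.3681 146.747 ] rms 0.19
top headF [219.2333 179.6275] [241.2362 179.2739] rms 0.03
top headB [216.8224 146.8828] [239.2313 146.5474] rms 0.05
side footnear [349.6919 268.0226] [386.7816 258.6362] rms 0.13
side footleft [348.9624 267.6098] [331.8779 249.9282] rms 0.22
side footR [385.8556 256.1922] [368.2507 240.3659] rms 0.08
side headN [354.4214 158.186 ] [378.5822 148.6292] rms 0.66
side headFar [345.0802 151.2396] [367.9351 140.4852] rms 0.32
side headFr [344.5204 152.6981] [354.0785 159.3749] rms 0.13
top footright [0.7177 0.1077 0.008  0.825  0.111  0.008 ] yaw 0.030452583000138516
top footbot [0.7149 0.2076 0.008  0.7163 0.1078 0.008 ] yaw 0.013871450641672596
top foottop [0.8268 0.1559 0.008  0.8272 0.1112 0.008 ] yaw 0.0075239365081944546
side footnear [0.7195 0.1078 0.008  0.8274 0.1122 0.008 ] yaw 0.041135336685859
side footleft [0.7186 0.1102 0.008  0.7144 0.2073 0.008 ] yaw 0.044050637632511755
side footR [0.8312 0.124  0.008  0.8277 0.2173 0.008 ] yaw 0.0373175401194968
[0.27  0.041] [ 0.0669  0.0111  0.0296  0.0296 -0.0406  0.0235  0.0175]
```

```bash
python3 - <<'E'
import cv2
s=cv2.imread("pics/side0.png");t=cv2.imread("pics/top0.png")
cv2.imwrite("pics/e.png",cv2.resize(s[138:188,332:392],None,fx=12,fy=12,interpolation=cv2.INTER_CUBIC))
cv2.imwrite("pics/f.png",cv2.resize(t[142:197,205:255],None,fx=10,fy=10,interpolation=cv2.INTER_CUBIC))
E
```

```text
(no output)
```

View pics/e.png

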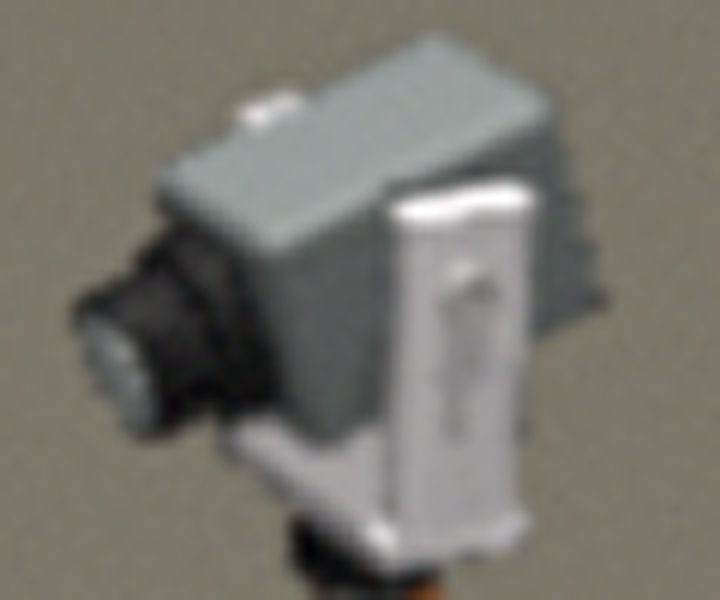

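View pics/f.png

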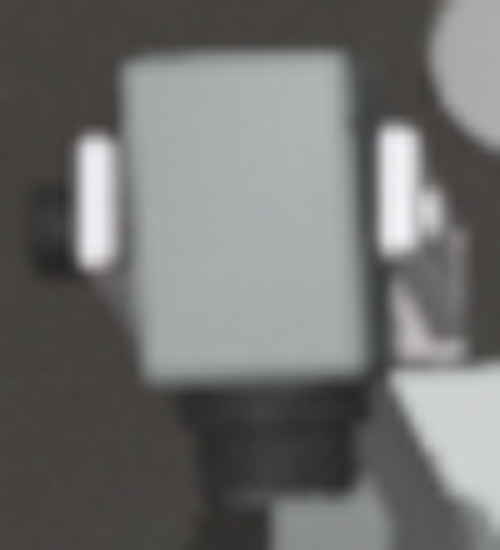

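```bash
python3 - <<'E'
from h import *
from scipy.optimize import least_squares
S=cv2.imread("pics/side0.png");T=cv2.imread("pics/top0.png")
cs=lambda x:np.array(x)/12+[332,138]-.46
ct=lambda x:np.array(x)/10+[205,142]-.45
def go(n,img,f,E):
    R={}
    for k,(a,b) in E.items():
        p,q,r=edge(img,f(a),f(b),w=1.5);_,d=ray(n,[p,q]);nn=np.cross(d[0],d[1]);nn/=np.linalg.norm(nn)
        R[k]=(p,q,nn);print(n,k,f(a),p,f(b),q,"rms",round(float(r),2))
    return R
A=go("top",T,ct,dict(L=([145,383],[122,60]),R=([368,380],[347,55]),F=([145,383],[368,380]),B=([122,60],[347,55])))
B=go("side",S,cs,dict(R=([275,248],[550,108]),L=([160,185],[432,35]),F=([160,185],[275,248]),B=([432,35],[550,108])))
def X(R,a,b):
    l=np.cross(np.cross(np.r_[R[a][0],1],np.r_[R[a][1],1]),np.cross(np.r_[R[b][0],1],np.r_[R[b][1],1]));return l[:2]/l[2]
C=[]
for q in("FL","FR","BR","BL"):
    p,e=tri(X(B,*q),X(A,*q));C.append(p);print(q,p,e)
C=np.array(C);ax=(C[2]+C[3]-C[0]-C[1])/2
print("len",np.linalg.norm(ax),"tilt",np.arctan2(ax[2],np.hypot(*ax[:2])),"yaw",np.arctan2(ax[1],ax[0]), "mid",C.mean(0))
ex=lambda th,ps:np.array([np.cos(th)*np.cos(ps),np.cos(th)*np.sin(ps),np.sin(th)])
ey=lambda ps:np.array([-np.sin(ps),np.cos(ps),0])
def f(v):
    return [A[k][2]@ex(*v) for k in "LR"]+[A[k][2]@ey(v[1]) for k in "FB"]+[B[k][2]@ex(*v) for k in "LR"]+[B[k][2]@ey(v[1]) for k in "FB"]
r=least_squares(f,[.3,.03]);print(r.x,r.fun)
s=cs([118,372])
for yw in(.03,):
    piv=np.array([.772,.160,.27]);o,d=ray("side",[s]);n=np.array([-np.sin(yw),np.cos(yw),0]);d=d[0]
    L=o+d*(n@(piv-o))/(n@d);v=L-piv;print(L,np.linalg.norm(v),np.arctan2(-v[2],np.hypot(v[0],v[1])))
for th in(.26,.28,.30,.32): # predicted lens and its top-of-rim
    x=ex(th,.03);L=piv-.061*x;print(th,L,proj("side",L),s, proj("top",L), ct([280,492]))
E
```

```text
top L [219.05 179.85] [219.2374 179.8199] [216.75 147.55] [214.1248 147.9714] rms 0.29
top R [241.35 179.55] [241.1563 179.5485] [239.25 147.05] [241.4074 147.0667] rms 0.64
top F [219.05 179.85] [219.0462 179.6903] [241.35 179.55] [241.3409 179.1648] rms 0.02
top B [216.75 147.55] [216.7352 147.0858] [239.25 147.05] [239.2282 146.3668] rms 0.1
side R [354.4567 158.2067] [354.5772 158.4591] [377.3733 146.54  ] [377.7757 147.3827] rms 0.45
side L [344.8733 152.9567] [344.2676 151.6673] [367.54   140.4567] [367.647  140.6845] rms 0.27
side F [344.8733 152.9567] [344.9808 152.8127] [354.4567 158.2067] [353.6499 159.287 ] rms 0.08
side B [367.54   140.4567] [367.6556 140.2681] [377.3733 146.54  ] [377.5119 146.314 ] rms 0.05
FL [0.7294 0.18   0.2852] 0.00016058268541875755
FR [0.7316 0.1334 0.2824] 0.0010114949387934281
BR [0.7956 0.131  0.3045] 0.0016470853134586715
BL [0.7966 0.1891 0.3024] 0.0016024408841084203
len 0.06856771893324656 tilt 0.2911023521145799 yaw 0.051350480545662824 mid [0.7633 0.1584 0.2936]
[0.3107 0.0251] [ 0.0974 -0.0615  0.0071 -0.0017 -0.0064 -0.005   0.0248  0.0121]
[0.7142 0.1583 0.2534] 0.06020685398341856 0.2800673809949764
0.26 [0.7131 0.1582 0.2543] [[340.9622 168.2179]] [341.3733 168.54  ] [[232.0108 191.172 ]] [232.55 190.75]
0.28 [0.7134 0.1582 0.2531] [[341.0776 168.6733]] [341.3733 168.54  ] [[232.1151 191.1857]] [232.55 190.75]
0.3 [0.7138 0.1583 0.252 ] [[341.202  169.1241]] [341.3733 168.54  ] [[232.2184 191.1882]] [232.55 190.75]
0.32 [0.7141 0.1583 0.2508] [[341.3353 169.57  ]] [341.3733 168.54  ] [[232.3208 191.1796]] [232.55 190.75]
```

Candidates in the rack, side view: (301,318), (326,343) and (353,373). Only the middle one, at (326,343), is grey and has a narrow waist, and the enlarged crop confirms it. The outer two are straight-sided, and the pink ones are outside the rack.

Request:
step_arm --series '[[[34,-36,3],[0,0,-7]],[[34,-36,3],[0,0,-7]],[[34,-36,3],[0,0,-7]],[[34,-36,3],[0,0,-7]],[[34,-36,3],[0,0,-7]],[[34,-36,3],[0,0,-7]],[[34,-36,3],[0,0,-7]],[[34,-36,3],[0,0,-7]],[[34,-36,3],[0,0,-7]],[[34,-36,3],[0,0,-5]]]' --fingers -1

```text
time_s: 1.1
eef_pos: [0.4754, 0.2429, 0.2549]
tcp_rot: [[-0.123, 0.992, -0.011], [0.992, 0.123, 0.003], [0.004, -0.011, -1.0]]
ft_force: [0.2, 0.8, -0.3]
finger_gap: 0.997
```

Request:
step_arm --series '[[[4,-46,0],[0,0,0]],[[4,-46,0],[0,0,0]],[[4,-46,0],[0,0,0]],[[4,-46,0],[0,0,0]],[[4,-46,0],[0,0,0]],[[4,-46,0],[0,0,0]],[[4,-46,0],[0,0,0]],[[4,-46,0],[0,0,0]],[[4,-46,0],[0,0,1]],[[3,-46,0],[0,0,1]]]'

```text
time_s: 2.1
eef_pos: [0.5144, -0.2352, 0.2524]
tcp_rot: [[-0.155, 0.988, -0.012], [0.988, 0.156, 0.002], [0.004, -0.012, -1.0]]
ft_force: [0.3, 0.1, 0.9]
finger_gap: 1.002
```

```bash
python3 - <<'E'
from h import *
for n in("side","top"):
    im=vision.snapshot(n); cv2.imwrite(f"pics/{n}1.png",im[:,:,::-1])
o=status.get_obs();print(o["eef_pos"],o["tcp_rot"],proj("side",o["eef_pos"]),proj("top",o["eef_pos"]))
E
```

```text
[ 0.5118 -0.2419  0.2524] [[-0.1436  0.9895 -0.0139]
 [ 0.9896  0.1436 -0.0024]
 [-0.0004 -0.0141 -0.9999]] [[329.3929 272.7656]] [[417.5402 281.2569]]
```

View pics/side1.png

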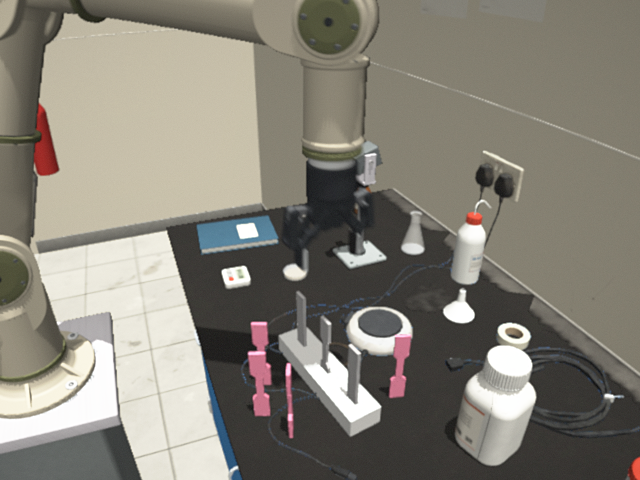

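Request:
step_arm --series '[[[2,18,-10],[0,-0.8,0.7]],[[0,0,0],[0,0,0]],[[0,0,0],[0,0,0]]]'

```text
time_s: 2.5
eef_pos: [0.5123, -0.2268, 0.2413]
tcp_rot: [[-0.15, 0.989, -0.002], [0.989, 0.15, -0.003], [-0.003, -0.003, -1.0]]
ft_force: [-0.8, -0.2, 1.2]
finger_gap: 1.0
```

```bash
python3 - <<'E'
from h import *
o=status.get_obs();print(o["eef_pos"],o["tcp_rot"])
S=cv2.imread("pics/side0.png")
# narrow part x/y check: base of specimen at rack top and its top face corners
c=np.array([[203,123],[212,119],[243,157],[235,163]])/4+[270,285]-.4
W=onz("side",c,.146);print(W,W.mean(0))
T=cv2.imread("pics/top0.png");cv2.imwrite("pics/g.png",cv2.resize(T[275:300,375:412],None,fx=20,fy=20,interpolation=cv2.INTER_CUBIC))
print(proj("top",[[.514,-.2225,.146],[.514,-.2225,.036]]),proj("top",W))
E
```

```text
[ 0.5123 -0.2268  0.2413] [[-0.15    0.9887 -0.0023]
 [ 0.9887  0.15   -0.0034]
 [-0.0031 -0.0028 -1.    ]]
[[ 0.511  -0.2071  0.146 ]
 [ 0.5156 -0.206   0.146 ]
 [ 0.5176 -0.2347  0.146 ]
 [ 0.513  -0.2371  0.146 ]] [ 0.5143 -0.2212  0.146 ]
[[399.5161 284.4629]
 [392.0191 287.9821]] [[393.0791 285.7632]
 [392.5463 283.8256]
 [404.6091 282.8929]
 [405.6797 284.8328]]
```

View pics/g.png

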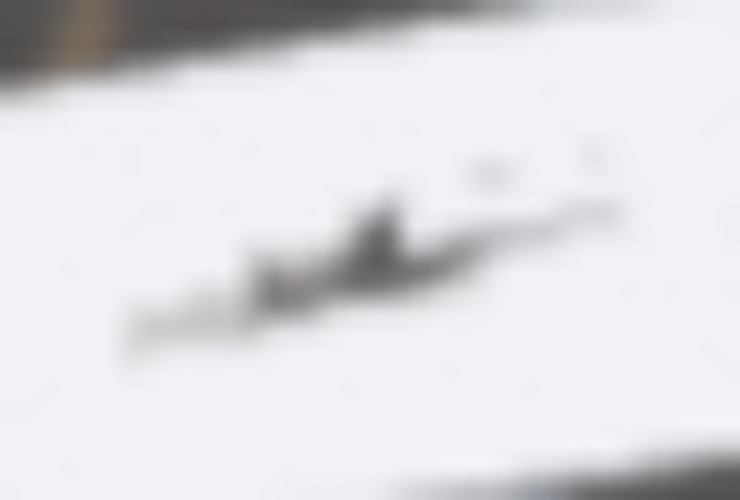

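Request:
step_arm --series '[[[2,4,-20],[0,0,0.3]],[[0,0,-25],[0,0,0]],[[0,0,-25],[0,0,0]],[[0,0,-25],[0,0,0]],[[0,0,-15],[0,0,0]],[[0,0,0],[0,0,0]],[[0,0,0],[0,0,0]]]'

```text
time_s: 3.2
eef_pos: [0.5163, -0.2222, 0.1312]
tcp_rot: [[-0.16, 0.987, 0.001], [0.987, 0.16, -0.004], [-0.004, 0.0, -1.0]]
ft_force: [0.7, 0.3, 0.7]
finger_gap: 1.002
```

```bash
python3 - <<'E'
from h import *
for n in("side","top"):
    im=vision.snapshot(n)[:,:,::-1]; cv2.imwrite(f"pics/{n}2.png",cv2.resize(im[200:440,230:430] if n=="side" else im[230:330,320:460],None,fx=2.5 if n=="side" else 5,fy=2.5 if n=="side" else 5,interpolation=cv2.INTER_CUBIC))
o=status.get_obs();print(o["eef_pos"],o["tcp_rot"])
E
```

```text
[ 0.5166 -0.2223  0.1317] [[-0.1599  0.9871  0.0018]
 [ 0.9871  0.1599 -0.0041]
 [-0.0043  0.0011 -1.    ]]
```

View pics/side2.png

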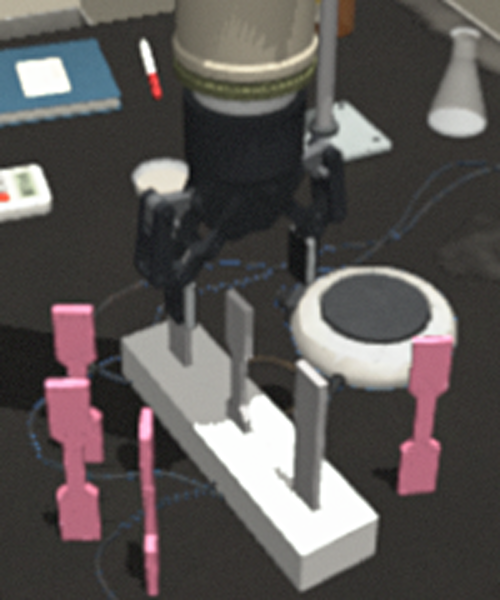

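Request:
step_arm --series '[[[-2,0,-10],[0,0,0]],[[0,0,-11],[0,0,0]],[[0,0,0],[0,0,0]]]'

```text
time_s: 3.6
eef_pos: [0.5157, -0.2226, 0.1112]
tcp_rot: [[-0.16, 0.987, 0.006], [0.987, 0.16, -0.005], [-0.005, 0.005, -1.0]]
ft_force: [1.2, 0.1, -0.9]
finger_gap: 0.995
```

Request:
step_arm --series '[[[0,0,0],[0,0,0]],[[0,0,0],[0,0,0]],[[0,0,0],[0,0,0]],[[0,0,0],[0,0,0]],[[0,0,0],[0,0,0]],[[0,0,0],[0,0,0]],[[0,0,0],[0,0,0]],[[0,0,0],[0,0,0]],[[0,0,0],[0,0,0]],[[0,0,0],[0,0,0]]]' --fingers 1 --grip_force 50

```text
time_s: 4.6
eef_pos: [0.5148, -0.2232, 0.1116]
tcp_rot: [[-0.16, 0.987, 0.004], [0.987, 0.16, -0.005], [-0.005, 0.003, -1.0]]
ft_force: [-1.8, 0.1, 0.8]
finger_gap: 0.063
```

```bash
python3 - <<'E'
from h import *
im=vision.snapshot("side")[:,:,::-1]; cv2.imwrite("pics/side3.png",cv2.resize(im[200:440,230:430],None,fx=2.5,fy=2.5,interpolation=cv2.INTER_CUBIC))
o=status.get_obs();print(o["eef_pos"],o["tcp_rot"],o["ft_force"],o["finger_gap"])
E
```

```text
[ 0.5148 -0.2232  0.1116] [[-0.1595  0.9872  0.0042]
 [ 0.9872  0.1595 -0.0044]
 [-0.0051  0.0034 -1.    ]] [-1.7924  0.1444  1.2824] 0.0620519445643375
```

View pics/side3.png

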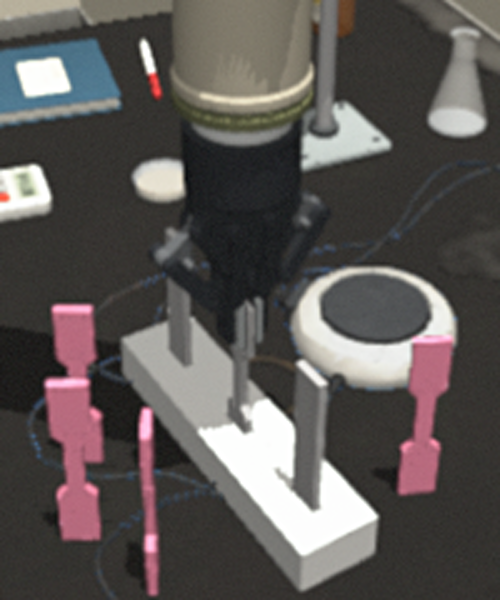

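Request:
step_arm --series '[[[0,0,10],[0,0,0]],[[0,0,20],[0,0,0]],[[0,0,25],[0,0,0]],[[0,0,25],[0,0,0]],[[0,0,30],[0,0,0]],[[0,0,30],[0,0,0]],[[0,0,30],[0,0,0]],[[0,0,10],[0,0,0]],[[0,0,0],[0,0,0]]]'

```text
time_s: 5.55
eef_pos: [0.5146, -0.2228, 0.3027]
tcp_rot: [[-0.159, 0.987, 0.008], [0.987, 0.159, -0.006], [-0.007, 0.007, -1.0]]
ft_force: [1.3, -0.1, -2.3]
finger_gap: 0.062
```

```bash
cat >>h.py <<'E'
from scipy.spatial.transform import Rotation as Ro
PIV=np.array([.772,.160,.27]);TH,PS=.295,.03
def target(th=TH,ps=PS,piv=PIV,d=.0356):
    ex=np.array([np.cos(th)*np.cos(ps),np.cos(th)*np.sin(ps),np.sin(th)]);ey=np.array([-np.sin(ps),np.cos(ps),0]);ez=np.cross(ex,ey)
    foc=piv-.191*ex;R=np.c_[ey,ex,-ez]
    return foc,foc+d*ez,R
def err(**k):
    o=status.get_obs();f,t,R=target(**k);T=np.array(o["tcp_rot"])
    print("pos",o["eef_pos"],"shift mm",(t-o["eef_pos"])*1e3,"turn deg",Ro.from_matrix(R@T.T).as_rotvec(degrees=True),"focus",f,"ft",np.array(o["ft_force"]),o["finger_gap"],o["time_s"])
E
python3 - <<'E'
from h import *
im=vision.snapshot("side")[:,:,::-1]; cv2.imwrite("pics/side4.png",im)
err()
E
```

```text
pos [ 0.5144 -0.2227  0.302 ] shift mm [ 64.592  376.9437 -53.434 ] turn deg [  1.9543 -16.432   -7.3304] focus [0.5893 0.1545 0.2145] ft [ 0.5577 -0.3008 -0.4184] 0.05925788924324569 5.6
```

View pics/side4.png

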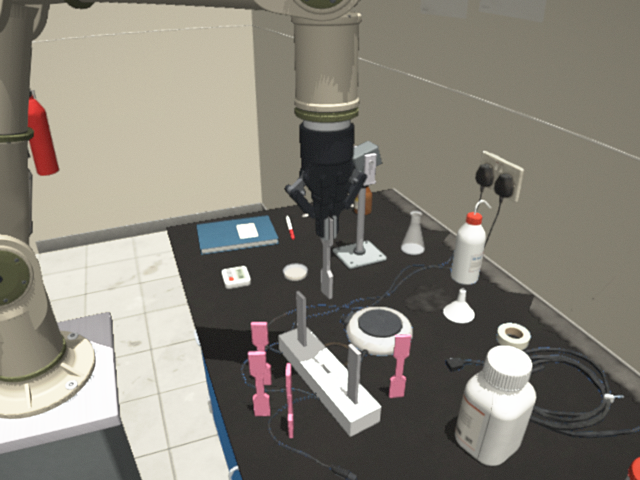

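Request:
step_arm --series '[[[3,20,0],[0.2,-1.5,-0.7]],[[3,30,0],[0.2,-1.5,-0.7]],[[3,33,0],[0.2,-1.5,-0.7]],[[3,33,0],[0.2,-1.5,-0.7]],[[3,33,0],[0.2,-1.5,-0.7]],[[3,33,0],[0.2,-1.5,-0.7]],[[3,33,0],[0.2,-1.5,-0.7]],[[3,33,0],[0.2,-1.5,-0.7]],[[3,33,0],[0.2,-1.5,-0.7]],[[3,25,0],[0.2,-1.5,-0.7]]]'

```text
time_s: 6.6
eef_pos: [0.5357, 0.0917, 0.284]
tcp_rot: [[-0.025, 0.967, 0.253], [1.0, 0.023, 0.01], [0.004, 0.253, -0.967]]
ft_force: [0.5, 0.0, -0.7]
finger_gap: 0.064
```

Request:
step_arm --series '[[[3,20,-5],[0,0,0]],[[3,15,-5],[0,0,0]],[[0,0,0],[0,0,0]],[[0,0,0],[0,0,0]]]'

```text
time_s: 7.0
eef_pos: [0.5381, 0.1321, 0.2669]
tcp_rot: [[-0.032, 0.969, 0.245], [0.999, 0.031, 0.008], [0.0, 0.245, -0.969]]
ft_force: [0.2, -0.5, -1.1]
finger_gap: 0.062
```

```bash
python3 - <<'E'
from h import *
err()
E
```

```text
pos [0.5381 0.1321 0.2669] shift mm [ 40.901   22.0612 -18.3274] turn deg [ 0.0774 -2.7106 -0.121 ] focus [0.5893 0.1545 0.2145] ft [ 0.1517 -0.5464 -1.1457] 0.061958360489348475 7.0
```

Request:
step_arm --series '[[[10,6,-4],[0,-0.7,0]],[[10,6,-4],[0,-0.7,0]],[[10,5,-4],[0,-0.7,0]],[[8,5,-4],[0,-0.6,0]],[[0,0,0],[0,0,0]],[[0,0,0],[0,0,0]],[[0,0,0],[0,0,0]]]'

```text
time_s: 7.7
eef_pos: [0.5806, 0.1515, 0.2488]
tcp_rot: [[-0.026, 0.955, 0.294], [1.0, 0.026, 0.005], [-0.003, 0.294, -0.956]]
ft_force: [0.1, -0.0, -1.1]
finger_gap: 0.061
```

```bash
python3 - <<'E'
from h import *
for n in("side","top"):
    im=vision.snapshot(n)[:,:,::-1]; cv2.imwrite(f"pics/{n}5f.png",im)
    im=im[110:290,270:430] if n=="side" else im[130:330,190:350]
    cv2.imwrite(f"pics/{n}5.png",cv2.resize(im,None,fx=3.3 if n=="side" else 3,fy=3.3 if n=="side" else 3,interpolation=cv2.INTER_CUBIC))
err()
E
```

```text
pos [0.5806 0.1515 0.2491] shift mm [-1.659   2.702  -0.5516] turn deg [0.1413 0.2347 0.2375] focus [0.5893 0.1545 0.2145] ft [-0.0133 -0.156  -0.4609] 0.06251197238426799 7.8
```

View pics/side5.png

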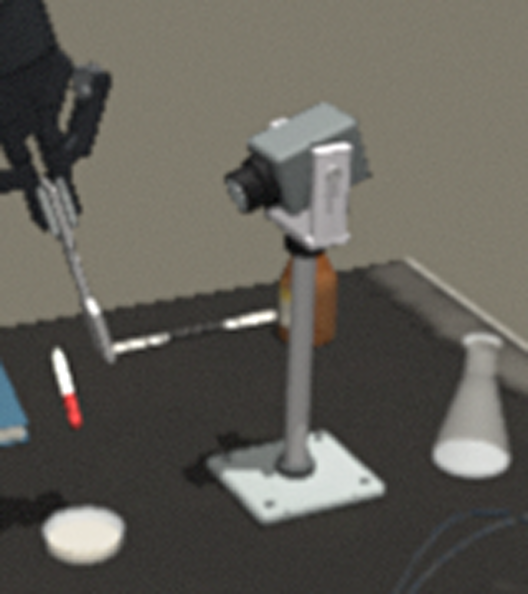

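View pics/top5.png

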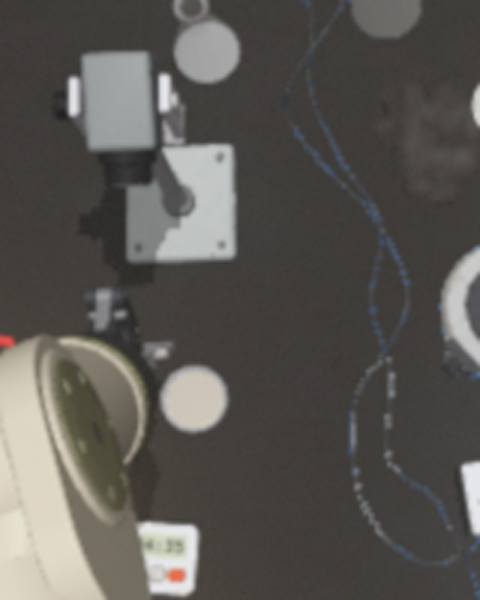

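```bash
python3 - <<'E'
from h import *
o=status.get_obs();T=np.array(o["tcp_rot"]);p=np.array(o["eef_pos"])
mid=p+.0356*T[:,2]
pr=[(21,13,70),(21,13,-70)]
C=[mid+T[:,0]*s*w+T[:,1]*h-T[:,2]*z for s in(1,-1) for h in(-.003,.003) for w,z in((.013,-.07),(.013,-.028),(.006,-.021),(.006,.021))]
f,t,R=target()
im=cv2.imread("pics/side5f.png");k=6;x0,y0=272,130
cr=cv2.resize(im[130:230,272:400],None,fx=k,fy=k,interpolation=cv2.INTER_CUBIC)
def dot(X,c):
    for q in proj("side",X): cv2.circle(cr,tuple(int(v) for v in (q-[x0,y0]+.5)*k),2,c,-1)
dot(np.array(C),(0,0,255));dot(mid,(0,255,0));dot(f,(255,255,0))
dot(np.array([PIV-R[:,1]*d for d in(.061,.08,.1,.12,.14,.16)]),(0,255,255))
dot(PIV-.061*R[:,1]+np.array([np.cos(a)*R[:,0]+np.sin(a)*R[:,2] for a in np.linspace(0,6.28,9)])*.012,(0,128,255))
cv2.imwrite("pics/ov.png",cr);print(mid,f)
E
```

```text
[0.5911 0.1517 0.2151] [0.5893 0.1545 0.2145]
```

View pics/ov.png

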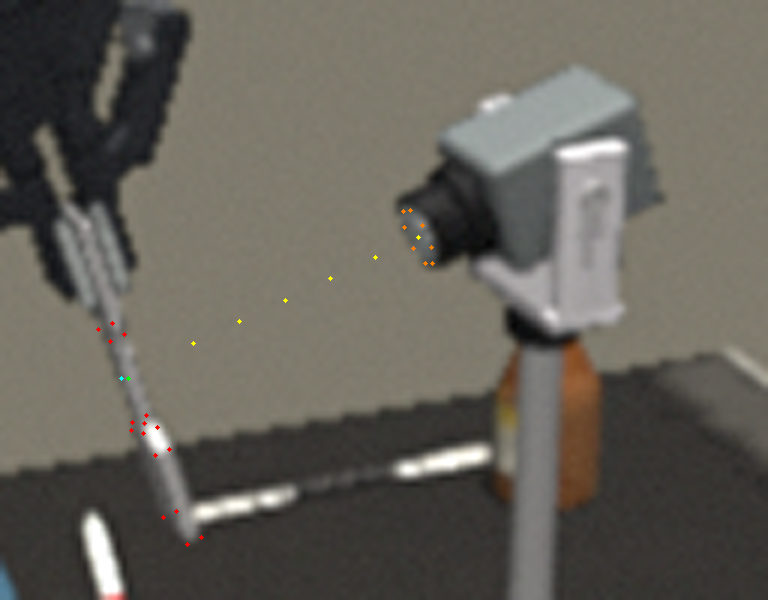

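```bash
python3 - <<'E'
from h import *
from scipy.optimize import brentq
c=lambda x:np.array(x)/6+[272,130]-.42
ex=lambda th,ps:np.array([np.cos(th)*np.cos(ps),np.cos(th)*np.sin(ps),np.sin(th)])
S=cv2.imread("pics/side5f.png")
for nm,a,b in(("near",[500,173],[632,100]),("far",[442,135],[575,65])):
    e=edge(S,c(a),c(b),w=1.0,trim=.2)
    for q in((c(a),c(b)),e[:2]):
        _,d=ray("side",q);n=np.cross(d[0],d[1])
        print(nm,q,[round(brentq(lambda t:n@ex(t,p),-.5,1.2),3) for p in(.01,.03,.05)])
# top: head L/R edges -> yaw given tilt ; corners f.png
T=cv2.imread("pics/top0.png");ct=lambda x:np.array(x)/10+[205,142]-.45
for nm,a,b in(("L",[145,383],[122,60]),("R",[368,380],[347,55])):
    e=edge(T,ct(a),ct(b),w=.8,trim=.2);
    for q in((ct(a),ct(b)),e[:2]):
        _,d=ray("top",q);n=np.cross(d[0],d[1])
        print(nm,q,[round(brentq(lambda p:n@ex(t,p),-.5,.5),3) for t in(.25,.3,.35)])
E
```

```text
near (array([354.9133, 158.4133]), array([376.9133, 146.2467])) [0.378, 0.367, 0.357]
near (array([354.8248, 158.2323]), array([377.3796, 147.2   ])) [0.323, 0.313, 0.302]
far (array([345.2467, 152.08  ]), array([367.4133, 140.4133])) [0.359, 0.349, 0.339]
far (array([344.4747, 149.9914]), array([367.771 , 141.3809])) [0.222, 0.213, 0.204]
L (array([219.05, 179.85]), array([216.75, 147.55])) [0.049, 0.038, 0.027]
L (array([218.8303, 179.8739]), array([215.3363, 147.7035])) [0.088, 0.078, 0.067]
R (array([241.35, 179.55]), array([239.25, 147.05])) [0.046, 0.038, 0.029]
R (array([241.1438, 179.5635]), array([239.0211, 147.065 ])) [0.047, 0.039, 0.03]
```

```bash
python3 - <<'E'
from h import *
for n in("side","top"):
    a=np.mean([vision.snapshot(n)[:,:,::-1].astype(float) for _ in range(8)],0);np.save(f"{n}av.npy",a)
    im=a[136:190,330:394] if n=="side" else a[142:200,202:262]
    im=np.clip((im-30)*1.3,0,255).astype(np.uint8)
    cv2.imwrite(f"pics/{n}6.png",cv2.resize(im,None,fx=11 if n=="side" else 10,fy=11 if n=="side" else 10,interpolation=cv2.INTER_CUBIC))
E
```

```text
(no output)
```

View pics/side6.png

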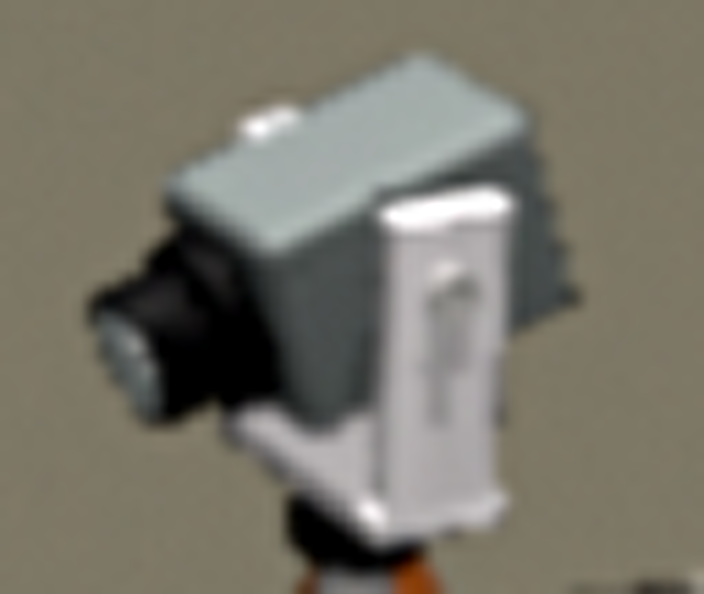

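View pics/top6.png

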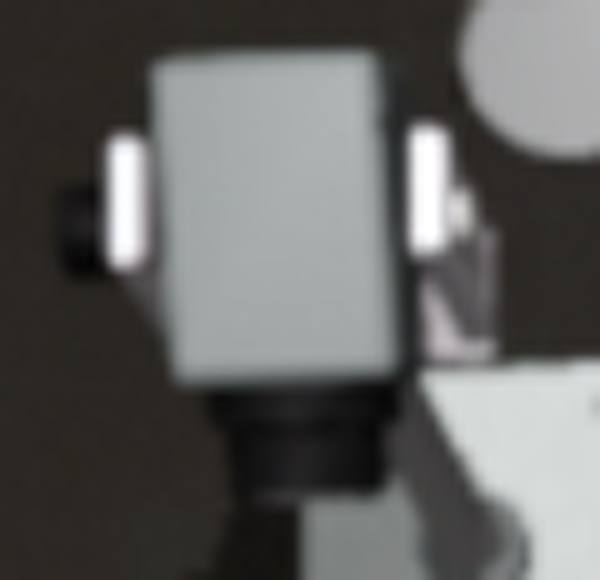

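```bash
python3 - <<'E'
from h import *
from scipy.optimize import brentq
A=np.load("sideav.npy").astype(np.float32);B=np.load("topav.npy").astype(np.float32)
cs=lambda x:np.array(x,float)/11+[330,136]-.45
ct=lambda x:np.array(x,float)/10+[202,142]-.45
ex=lambda th,ps:np.array([np.cos(th)*np.cos(ps),np.cos(th)*np.sin(ps),np.sin(th)])
chro=A[:,:,2]-A[:,:,0];gray=A.mean(2)
def cross(col,r0,r1):
    v=col[r0:r1+1];th=(v[0]+v[-1])/2;s=np.sign(v[0]-th)
    for i in range(len(v)-1):
        if (v[i]-th)*s>0>=(v[i+1]-th)*s: return r0+i+(v[i]-th)/(v[i]-v[i+1])
def til(nm,pts):
    pts=np.array(pts,np.float32);vx,vy,x,y=cv2.fitLine(pts,cv2.DIST_HUBER,0,.01,.01).ravel()
    q=[[x-10*vx,y-10*vy],[x+10*vx,y+10*vy]];_,d=ray("side",q);n=np.cross(d[0],d[1])
    res=(pts-[x,y])@[-vy,vx]
    print(nm,len(pts),"slope",vy/vx,"res",res.std(),[round(brentq(lambda t:n@ex(t,p),-.6,1.3),3) for p in(.02,.035,.05)])
l=lambda a,b,x:a[1]+(b[1]-a[1])*(x-a[0])/(b[0]-a[0])
a,b=cs([170,185]),cs([415,52])
pts=[]
for x in list(range(347,351))+list(range(359,367)):
    y=l(a,b,x);r=cross(chro[:,x],int(y)-3,int(y)+4)
    if r: pts.append((x,r))
print(np.round(pts,1).tolist());til("far",pts)
a,b=cs([275,248]),cs([522,125]);pts=[]
for x in range(357,364):
    y=l(a,b,x);r=cross(gray[:,x],int(y)-2,int(y)+3)
    if r: pts.append((x,r))
for x in range(374,376):
    y=l(a,b,x);r=cross(gray[:,x],int(y)-2,int(y)+3)
    if r: pts.append((x,r))
print(np.round(pts,1).tolist());til("near",pts)
# pivot
nb,e=tri(cs([447,275]),ct([462,212]));print("bolt",nb,e)
ps=.035;ey=np.array([-np.sin(ps),np.cos(ps),0])
lens=cs([130,355])
for cy in(.158,.160,.162):
    # axis plane passes through foot centre (.772,cy)
    p=nb+ey*((np.array([.772,cy,0])-nb)*[1,1,0]@ey)
    o,d=ray("side",[lens]);d=d[0];L=o+d*(ey@(p-o))/(ey@d);v=L-p
    print("piv",p,"L",L,np.linalg.norm(v),"tilt",np.arctan2(-v[2],np.hypot(*v[:2])))
E
```

```text
[[347.0, 150.1], [348.0, 149.6], [349.0, 149.2], [350.0, 148.6], [359.0, 144.3], [360.0, 143.7], [361.0, 143.3], [362.0, 142.6], [363.0, 142.3], [364.0, 141.7], [365.0, 141.3], [366.0, 140.8]]
far 12 slope -0.4899209 res 0.054161686 [0.324, 0.317, 0.309]
[[357.0, 157.4], [358.0, 156.8], [359.0, 156.4], [360.0, 155.8], [361.0, 155.3], [362.0, 154.8], [363.0, 154.2], [374.0, 148.9], [375.0, 148.6]]
near 9 slope -0.48995268 res 0.06362289 [0.318, 0.311, 0.303]
bolt [0.7693 0.121  0.2782] 0.00045636617390821215
piv [0.7681 0.1579 0.2782] L [0.713  0.1559 0.2561] 0.05933278694648371 tilt 0.38166743897188454
piv [0.768  0.1599 0.2782] L [0.714  0.158  0.2553] 0.05871427088503103 tilt 0.4013682129192988
piv [0.7679 0.1619 0.2782] L [0.7149 0.16   0.2544] 0.058119022852202704 tilt 0.4214804749229159
```

```bash
sed -i 's/PIV=.*/PIV=np.array([.772,.160,.271]);TH,PS=.315,.035/' h.py; python3 - <<'E'
from h import *
err()
E
```

```text
pos [0.5807 0.1517 0.2488] shift mm [-1.1965  1.57   -3.1692] turn deg [ 0.1848 -0.9183  0.5173] focus [0.5905 0.1536 0.2118] ft [ 1.1897 -0.0018 -1.0293] 0.06353091238706254 8.6
```

Request:
step_arm --series '[[[-1,1.5,-3],[0.2,-0.9,0.5]],[[0,0,0],[0,0,0]],[[0,0,0],[0,0,0]],[[0,0,0],[0,0,0]]]'

```text
time_s: 9.0
eef_pos: [0.5794, 0.1534, 0.2454]
tcp_rot: [[-0.036, 0.95, 0.31], [0.999, 0.034, 0.012], [0.001, 0.311, -0.951]]
ft_force: [-0.5, 0.3, -1.0]
finger_gap: 0.064
```

```bash
python3 - <<'E'
from h import *
err()
n="side";a=np.mean([vision.snapshot(n)[:,:,::-1].astype(float) for _ in range(6)],0)
err()
o=status.get_obs();T=np.array(o["tcp_rot"]);p=np.array(o["eef_pos"]);mid=p+.0356*T[:,2]
C=[mid+T[:,0]*s*w+T[:,1]*h-T[:,2]*z for s in(1,-1) for h in(-.003,.003) for w,z in((.013,-.07),(.013,-.028),(.006,-.021),(.006,.021),(.013,.028),(.013,.07))]
k=10;x0,y0=270,150;cr=cv2.resize(a[150:225,270:330].astype(np.uint8),None,fx=8,fy=8,interpolation=cv2.INTER_CUBIC);k=8
for q in proj(n,np.array(C)): cv2.circle(cr,tuple(int(v) for v in (q-[x0,y0]+.5)*k),2,(0,0,255),-1)
cv2.imwrite("pics/ov2.png",cr);cv2.imwrite("pics/side7.png",a.astype(np.uint8))
E
```

```text
pos [0.5794 0.1534 0.2454] shift mm [ 0.1215 -0.103   0.3062] turn deg [-0.0328  0.0497 -0.0424] focus [0.5905 0.1536 0.2118] ft [-0.5353  0.2602 -0.9686] 0.06376840992211248 9.0
pos [0.5796 0.1533 0.2455] shift mm [-0.102  -0.005   0.1851] turn deg [-0.0276  0.0621 -0.0283] focus [0.5905 0.1536 0.2118] ft [ 0.2094 -0.3192 -1.065 ] 0.06316923157833594 9.3
```

View pics/ov2.png

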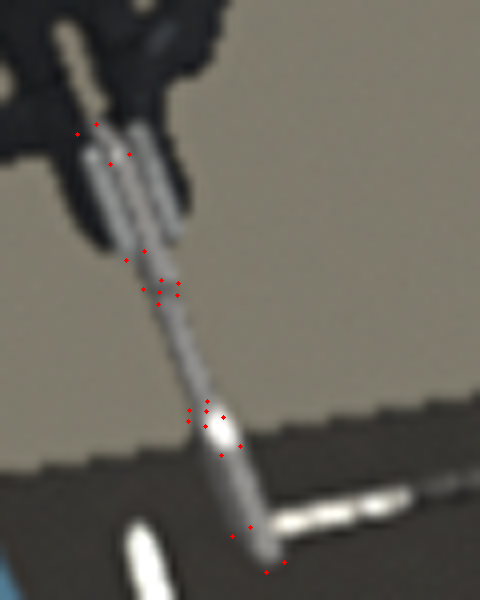

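View pics/side7.png

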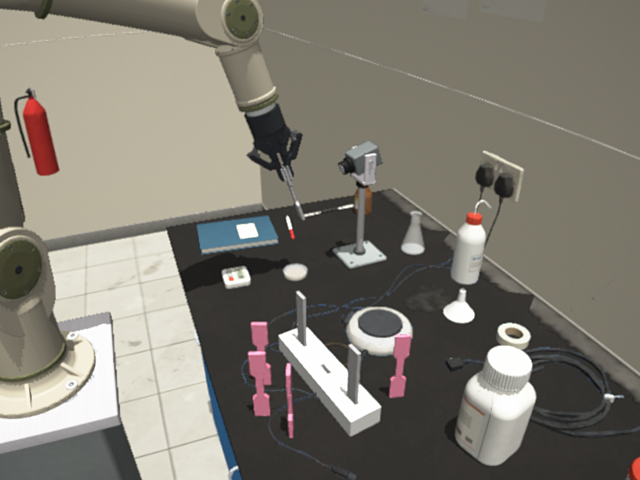

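```bash
python3 - <<'E'
from h import *
print(workorder.job_done()); err()
E
```

```text
the job is handed in; nothing more can be done
None
the job is handed in; nothing more can be done
```

I took the waisted specimen out of the rack's middle slot, gripping it by its upper end at 50 N. I handed the job in at about 9.3 s, with the arm holding it still in front of the inspection camera.

**Position checks:** By arm readings, the gripper was within about 0.2 mm and 0.1° of my computed pose. That pose puts the middle of the specimen at about (0.5905, 0.1536, 0.212) m, for a camera looking down 0.315 rad and turned 0.035 rad. In the side view, the specimen's projected outline matched the picture to about 1 pixel (roughly 2 mm).

**Not touched:** Contact forces stayed around 1–2 N. The last side picture shows the strips, timer, dish and camera stand where they were.

**Checks that disagreed:**
- **Camera tilt:** My first estimates ranged from 0.26 to 0.35 rad. Fits to the head's two top edges in averaged pictures gave 0.31–0.32, so I used 0.315. A fix from the highlight on the pivot bolt gave about 0.4, and I rejected it as unreliable.
- **Camera turn:** Estimates ranged from 0.01 to 0.05 rad.
- **Lens height:** The lens in the side picture came out 2–4 mm higher than the stand's dimensions imply. I raised the target by about 1 mm as a compromise.
- **Sideways lean:** The arm blocked the overhead view, so I could only check the specimen's sideways lean in the side view.

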